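# Drive the stuck plug out of the blue housing with the ejector rod

### The job

A brass plug is stuck in the bore of the blue housing. Set the green catch tray on the desk close up against the housing's outlet face, centred under the bore, then lift the slim silver rod out of the rack, lay it in the groove in front of the housing and let go of it while the plug is still in; then take the rod again near its rear end and push it straight through the bore until the plug drops into the tray. Draw the rod all the way back out of the housing, leave it lying in the groove, and do not disturb the thick copper rod, the oil bottle, the mug or the micrometer.

Things in the scene. Friction and masses are not known exactly. Their poses are not given: they have to be found in the camera images.
- jig: Fixed ejection jig. Origin on the desk; +x is the push direction (level), z up. Blue housing block: x -50 to +55 mm, y -45 to +45, 120 mm high plus a 5 mm plunger cap. Its bore runs through along x at y = 0, z = 85 mm: 26 mm wide from the inlet face (x = -50) to x = -5, then 42 mm wide to the outlet face (x = +55). Base plate 70 mm wide, 10 mm high, from x = -245 to +55.
- bore_inlet (a point): Centre of the bore's 26 mm mouth on the inlet face of the housing (jig x = -50, z = 85 mm); axes as the jig's.
- bore_outlet (a point): Centre of the bore's 42 mm mouth on the outlet face of the housing (jig x = +55, z = 85 mm), where the plug comes out; the desk before it is free; axes as the jig's.
- plug_centre (a point): Centre of the stuck brass plug, a plain cylinder 40 mm in diameter, 60 mm long, 0.2 kg, x along its axis. It starts in the wide part of the bore, flush with the outlet face, so it cannot be gripped. A spring plunger holds it: about 5 to 15 N starts it, less after some 15 mm. It can leave only by the outlet.
- slim_rod_centre (a point): Centre of the slim silver (aluminium) ejector rod, plain round, 20 mm in diameter, 200 mm long, about 0.2 kg, x along the rod, ends alike. It starts in one of the two slots of the rack, level, its x along the rack's x, its axis 45 mm above the desk, and lifts straight up.
- thick_rod_centre (a point): Centre of the thick copper rod, 30 mm in diameter, 200 mm long, x along it; it lies in the other slot of the rack. It is too thick for the bore and is to be left alone.
- rack: Fixed wooden rack, two slots along its x (centre lines y = +33 and -33 mm). Origin on the desk under the middle of the rods. From x = -108 to -2 mm walls 66 mm high close in the slots and keep fingers off that half of the rods; from x = -2 to +100 mm (rod end) the rods lie free over an 8 mm base plate, with a saddle under them at x = +64 to +88 mm. Either rod may be in either slot.
- tray_centre (a point): Centre (half-way up) of the loose green catch tray, square, 120 x 120 mm and 32 mm high, open at the top, walls 8 mm thick (to be pinched from above), floor 5 mm, about 0.3 kg; x and y along its sides.
- oil_bottle: Yellow oil bottle with red spout, 42 mm in diameter, 122 mm high; origin under its middle. Bystander.
- mug: White mug, 93 mm high, 83 x 113 mm over the handle; origin under its middle. Bystander.
- micrometer: Micrometer lying flat, 68 x 144 x 18 mm; origin under its middle. Bystander.
- groove_middle (a point): Middle of the open-topped aluminium vee groove before the inlet, 85 mm above the desk, on the line of the bore; axes as the jig's. The groove runs from 89 mm before to 89 mm behind it (jig x -240 to -62). The slim rod lying in it has its axis at this height, in line with the bore. Groove and stem are under 18 mm wide, narrower than the rod, so fingers can straddle them.

How it is judged:
On the way, in this order (a step that is already met when the one before it is completed fails the run):
1. tray at the outlet and slim rod in the groove, both let go, the plug still in the bore (x of tray_centre in the frame of jig between 0.1 and 0.16 m and y of tray_centre in the frame of jig between -0.04 and 0.04 m and height (world z) of tray_centre below 0.022 m and z of slim_rod_centre in the frame of jig between 0.079 and 0.091 m and y of slim_rod_centre in the frame of jig between -0.006 and 0.006 m and x of slim_rod_centre in the frame of jig below -0.1 m and angle between the x axis of slim_rod_centre and the x axis of jig, either way round below 0.06 rad and contact force between the fingers and slim_rod below 0.1 N and contact force between the fingers and tray below 0.1 N and x of plug_centre in the frame of jig below 0.032 m), for 0.2 s.
2. the plug is driven out of the outlet by the rod (x of slim_rod_centre in the frame of jig above -0.075 m and x of plug_centre in the frame of jig above 0.06 m), for 0.1 s.
At the end, for the whole second after the job is handed in: The plug lies at rest inside the catch tray, its centre under 42 mm above the desk; the tray stands level on the desk; the slim rod lies at rest in the groove, in line with the bore (6 mm, 0.06 rad), drawn out of the housing (its centre at least 95 mm before the inlet face) (x of plug_centre in the frame of tray_centre between -0.052 and 0.052 m and y of plug_centre in the frame of tray_centre between -0.052 and 0.052 m and height (world z) of plug_centre below 0.042 m and height (world z) of tray_centre below 0.022 m and angle between tray_centre's own z axis and vertical below 0.08 rad and x of slim_rod_centre in the frame of jig below -0.145 m and z of slim_rod_centre in the frame of jig between 0.079 and 0.091 m and y of slim_rod_centre in the frame of jig between -0.006 and 0.006 m and angle between the x axis of slim_rod_centre and the x axis of jig, either way round below 0.06 rad and linear speed of each of plug, slim_rod, tray below 0.03 m/s); the robot touches nothing.
It fails at once if the thick rod is moved by more than 20 mm (distance of thick_rod_centre from where it was at the start of the episode above 0.02 m).
It fails at once if the oil bottle is moved by more than 20 mm (distance of oil_bottle from where it was at the start of the episode above 0.02 m).
It fails at once if the mug is moved by more than 20 mm (distance of mug from where it was at the start of the episode above 0.02 m).
It fails at once if the micrometer is moved by more than 20 mm (distance of micrometer from where it was at the start of the episode above 0.02 m).
It also fails if it takes over 72 s, if anything falls off the work surface, if the arm or the gripper's body presses on something with over 40 N, if the wrist force passes 120 N, or if a joint passes its speed limit or range.

### The arm

A 7-joint arm with a two-finger parallel gripper is mounted at the origin on a cart in front of the work surface, level with it; the furniture and walls round the work are solid. World frame = base frame: x ahead of the robot, y to its left, z up, the work surface at z = 0. Lengths are in m, angles in rad, forces in N, time in s.
With the tool pointing down it reaches from about 0.375 to 0.925 m from the base axis. Payload 3.1 kg.
Tool frame: the origin (TCP) lies between the finger pads; the fingertips stand 19 mm ahead of it and the grasp point (between the pads) is the TCP; z points along the fingers, y is the line along which they close (so a half turn about z gives the same grasp; the last joint's range is limited). The gripper opens to 85 mm and grips with 20 to 120 N. Pads are 22 mm wide; open, the fingers measure 114 mm over their backs; the gripper's body (76 mm by 85 mm) begins 54 mm behind the grasp point. The pads swing forward as they close: fully open they stand 13 mm farther back than shut.
Start: joints at [-1.394, 0.383, 0.044, 1.598, -0.018, 1.161, -0.05], TCP at [0.176, 0.626, 0.25] pointing down, gripper open.
Joint ranges: [-2.61, 2.61], [-0.41, 2.15], [-1.48, 1.57], [0, 2.5], [-1.57, 4.71], [0.05, 1.97], [-2.85, 2.85]. Speed limits (rad/s): [2.79, 2.79, 3.14, 3.14, 3.14, 3.14, 3.14].

### API

Orientations are given as a unit quaternion [x, y, z, w].
In Python, from bench import move_ptp, movel, move_j, move_gripper, pause, inverse_kinematics, read_camera, camera_params, MotionError, sign_off, look_for, tip_of, read_time_s, read_qpos, read_joint_vel, read_effort, read_eef_pos, read_tcp_rot, read_ft_force, read_ft_torque, read_finger_gap, read_grasp_force gives the robot as it stands. Calls block until the motion is done:
- move_ptp(position, orientation): joint-space move of the TCP to a pose.
- movel(position, orientation=None, speed=0.15): straight line of the TCP; orientation=None keeps the orientation; speed is the mean speed in m/s.
- move_j(angles): joint-space move.
- move_gripper(opening, effort=None): finger opening in m; effort is the grip in N (None keeps the last); returns when the fingers have stopped.
- pause(seconds).
- inverse_kinematics(position, orientation): joint angles nearest the present ones, or None.
- read_camera(name): name is "scene" or "top"; returns the picture (480x640x3 uint8, red, green, blue); there is no depth.
- camera_params(name): a dict with "K" (3x3 intrinsics, pixels), "camera_from_world" (4x4, takes a point from world to camera coordinates). Camera axes: x right, y down, z forward; pixel columns grow to the right and rows downward; lengths in m; the calibration is good to about 2 mm. A picture is of the moment at which its call begins. camera_params takes no time and is no camera call.
A pose or a line that the arm cannot do raises MotionError and nothing moves.
- sign_off(): hands the job in; it is judged then, once.
Trained networks look in the newest picture that a camera, given by its name, has taken for a name from the list of things; names that differ only in an ending like _2 or _b are one class to them, and where a whole thing is asked for, a point or a joint stands for the part that bears it (a point fixed in the world has none). Each returns a list of dicts, best first, with "confidence" (0 to 1); they miss things now and then, are a little off and sometimes report something else, mostly with a low value. They report only what shows in the picture. A call takes as long as a camera call.
- look_for(camera, name): "at" ([column, row] in pixels, amid what is visible of it).
- tip_of(camera, name): "at" ([column, row] in pixels: a listed point, or the origin of a listed thing).
Readings, each from a call of its own:
- read_time_s(): time.
- read_qpos(): joint angles.
- read_joint_vel(): joint speeds.
- read_effort(): joint torques, N m.
- read_eef_pos(): TCP position.
- read_tcp_rot(): TCP orientation.
- read_ft_force(): force on the tool from outside, world axes, zero at the start.
- read_ft_torque(): the same for the moment, N m.
- read_finger_gap(): finger opening in m.
- read_grasp_force(): force on a finger pad.
Only numpy, scipy, OpenCV 4.12 (cv2) and the standard library are available. Lean on these libraries where they do the work, as an engineer would, in place of code of your own. Each camera call takes 0.05 s, during which the arm holds its last target. There are 200 camera calls.

## Working session

There is one attempt and no reset: what is moved stays moved. The work goes in short steps, each a Python script; the robot and the scene stay as the last script left them, time stands still between calls to the robot, and variables do not carry over. Pictures are saved under pics/ and viewed, at most 12 in all, crops included, and the job is handed in when it is done.

```bash
mkdir -p pics; ls; cat > h.py <<'E'
import numpy as np, cv2
from bench import *
def ray(cam,px):
    P=camera_params(cam);K=np.array(P["K"]);T=np.array(P["camera_from_world"])
    R,t=T[:3,:3],T[:3,3]
    return -R.T@t, R.T@np.linalg.solve(K,[px[0],px[1],1.])
def onz(cam,px,z):
    o,d=ray(cam,px); return o+d*(z-o[2])/d[2]
def tri(pxs): # [(cam,px)]
    A=np.zeros((3,3));b=np.zeros(3)
    for c,p in pxs:
        o,d=ray(c,p);d=d/np.linalg.norm(d);M=np.eye(3)-np.outer(d,d);A+=M;b+=M@o
    return np.linalg.solve(A,b)
def proj(cam,X):
    P=camera_params(cam);T=np.array(P["camera_from_world"]);v=np.array(P["K"])@(T[:3,:3]@np.array(X)+T[:3,3]);return v[:2]/v[2]
def snap(cam,name):
    im=read_camera(cam);cv2.imwrite(f"pics/{name}.png",np.array(im)[:,:,::-1]);return np.array(im)
E
python3 - <<'E'
from h import *
np.set_printoptions(precision=3,suppress=True)
for c in("scene","top"):
    snap(c,c+"0"); print(c,ray(c,(320,240)))
Z=dict(jig=0,bore_inlet=.085,bore_outlet=.085,plug_centre=.085,slim_rod_centre=.045,thick_rod_centre=.045,rack=0,tray_centre=.016,oil_bottle=0,mug=0,micrometer=0,groove_middle=.085)
for n,z in Z.items():
    for c in("scene","top"):
        for r in tip_of(c,n)[:2]: print(n,c,np.round(r["at"],1),round(r["confidence"],2),onz(c,r["at"],z))
print(read_time_s())
E
```

```text
pics
scene (array([-0.283, -0.734,  0.811]), array([ 0.665,  0.449, -0.598]))
top (array([ 0.277, -0.141,  1.583]), array([ 0.156, -0.027, -0.987]))
jig scene [221.2 253.1] 0.65 [0.459 0.025 0.   ]
jig scene [380.2 281.3] 0.48 [ 0.572 -0.305  0.   ]
jig top [240.7 262.8] 0.87 [0.46  0.025 0.   ]
jig top [259.8 262.6] 0.2 [ 0.462 -0.026  0.   ]
bore_inlet scene [202.8 211.9] 0.71 [0.466 0.073 0.085]
bore_inlet top [219.  254.1] 0.61 [0.47  0.072 0.085]
bore_outlet scene [236.7 231.2] 0.9 [ 0.453 -0.032  0.085]
bore_outlet top [260.3 263.7] 0.63 [ 0.449 -0.033  0.085]
plug_centre scene [175.1 192.7] 0.7 [0.488 0.177 0.085]
plug_centre top [252.4 261.8] 0.38 [ 0.453 -0.013  0.085]
slim_rod_centre scene [255.  198.5] 0.67 [0.617 0.057 0.045]
slim_rod_centre scene [269.3 182.7] 0.33 [0.691 0.073 0.045]
slim_rod_centre top [228.5 200.9] 0.9 [0.617 0.06  0.045]
slim_rod_centre top [216.9 253.7] 0.3 [0.476 0.083 0.045]
thick_rod_centre scene [267.4 181.9] 0.65 [0.692 0.079 0.045]
thick_rod_centre top [227.1 179.5] 0.64 [0.675 0.067 0.045]
rack scene [261.9 207.4] 0.73 [0.649 0.064 0.   ]
rack top [228. 193.] 0.86 [0.649 0.068 0.   ]
rack top [221.4 249.8] 0.4 [0.493 0.078 0.   ]
tray_centre scene [303.1 328.6] 0.75 [ 0.36  -0.263  0.016]
tray_centre scene [381.1 281.6] 0.63 [ 0.556 -0.316  0.016]
tray_centre top [369.9 232.2] 0.8 [ 0.55  -0.318  0.016]
oil_bottle scene [305. 331.] 0.86 [ 0.37 -0.26  0.  ]
oil_bottle scene [226.9 227.9] 0.25 [0.537 0.077 0.   ]
oil_bottle top [349.9 300.9] 0.65 [ 0.366 -0.269  0.   ]
mug scene [364.5 230.5] 0.97 [ 0.707 -0.188  0.   ]
mug top [320.7 168.8] 0.6 [ 0.726 -0.182  0.   ]
mug top [369.6 232.4] 0.49 [ 0.553 -0.319  0.   ]
micrometer scene [451.2 332. ] 0.56 [ 0.521 -0.485  0.   ]
micrometer scene [267.8 184.6] 0.45 [0.739 0.118 0.   ]
micrometer top [429.5 243.9] 0.55 [ 0.526 -0.481  0.   ]
groove_middle scene [176.6 194.8] 0.74 [0.483 0.168 0.085]
1.3
```

View pics/top0.png

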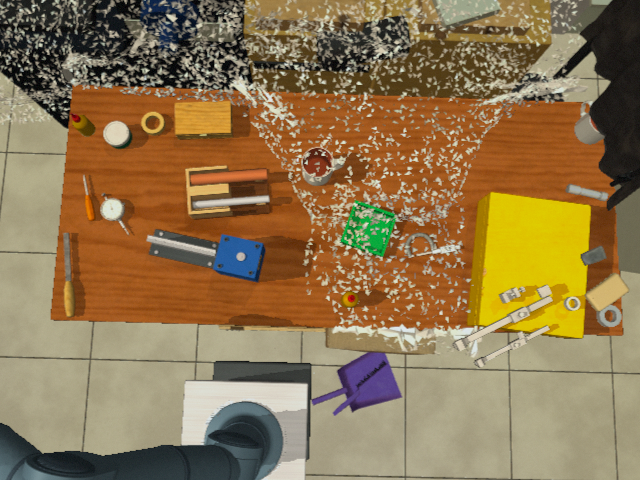

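View pics/scene0.png

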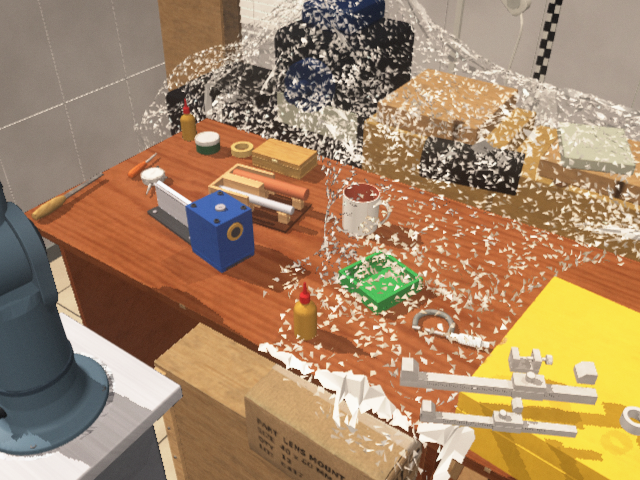

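The top view shows the blue housing at about (240,258) and its groove running left to (150,240). The slim rod is in the lower rack slot at (230,200), free end on the right, with the thick rod above it at (230,178). The tray is at (369,229), with the micrometer close to its right side. White speckle covers parts of both views. Next I'll refine the jig, tray and rod by colour.

```bash
cat > m.py <<'E'
from h import *
np.set_printoptions(precision=4,suppress=True)
im=cv2.imread("pics/top0.png");hsv=cv2.cvtColor(im,cv2.COLOR_BGR2HSV)
def seg(lo,hi,box,k=5):
    m=cv2.inRange(hsv,np.array(lo),np.array(hi));M=np.zeros_like(m);x0,y0,x1,y1=box;M[y0:y1,x0:x1]=m[y0:y1,x0:x1]
    M=cv2.morphologyEx(M,cv2.MORPH_CLOSE,np.ones((k,k)));
    n,l,s,_=cv2.connectedComponentsWithStats(M);i=1+np.argmax(s[1:,4]);return np.argwhere(l==i)[:,::-1].astype(float)
def rect(p,z):
    w=np.array([onz("top",q,z)[:2] for q in p]);r=cv2.minAreaRect((w*1000).astype(np.float32));return r
print("blue@.12",rect(seg((100,120,60),(125,255,255),(205,225,275,290)),.12))
print("tray@.032",rect(seg((50,120,40),(80,255,255),(335,195,405,262)),.032))
for n,lo,hi,b,z in(("slim",(0,0,130),(179,70,255),(218,190,275,212),.045),("thick",(0,120,120),(12,255,255),(210,165,272,188),.045),("groove",(0,0,130),(179,70,255),(140,230,218,268),.082)):
    p=seg(lo,hi,b,3);r=rect(p,z);w=np.array([onz("top",q,z)[:2] for q in p]);v=np.linalg.svd(w-w.mean(0),full_matrices=False)[2][0];print(n,len(p),r,np.degrees(np.arctan2(v[1],v[0])),w.mean(0))
big=cv2.resize(im[130:300,140:410],None,fx=2.9,fy=2.9,interpolation=cv2.INTER_CUBIC);cv2.imwrite("pics/crop0.png",big)
E
python3 m.py
```

```text
blue@.12 ((459.20941162109375, 17.987850189208984), (114.44437408447266, 94.73072052001953), 79.09403228759766)Traceback (most recent call last):
  File "m.py", line 11, in <module>
    print("tray@.032",rect(seg((50,120,40),(80,255,255),(335,195,405,262)),.032))
                      ~~~~^^^^^^^^^^^^^^^^^^^^^^^^^^^^^^^^^^^^^^^^^^^^^^^^^^^^^^
  File "m.py", line 9, in rect
    w=np.array([onz("top",q,z)[:2] for q in p]);r=cv2.minAreaRect((w*1000).astype(np.float32));return r
                ~~~^^^^^^^^^^^
  File "h.py", line 8, in onz
    o,d=ray(cam,px); return o+d*(z-o[2])/d[2]
        ~~~^^^^^^^^
  File "h.py", line 4, in ray
    P=camera_params(cam);K=np.array(P["K"]);T=np.array(P["camera_from_world"])
ValueError: time passes only in moves, steps and waits
```

Too many calibration calls, so I'll cache them.

```bash
sed -i 's/^def ray/from functools import lru_cache\ncamera_params=lru_cache(None)(camera_params)\ndef ray/' h.py; python3 m.py
```

```text
blue@.12 ((459.20941162109375, 17.987850189208984), (114.44437408447266, 94.73072052001953), 79.09403228759766)
tray@.032 ((557.827880859375, -311.9169921875), (119.43856811523438, 123.77081298828125), 72.31017303466797)
slim 349 ((620.4309692382812, 20.848987579345703), (18.352270126342773, 135.01295471191406), 6.604140758514404) -83.4423457433274 [0.6203 0.0214]
thick 611 ((686.5115356445312, 37.642578125), (32.68495178222656, 152.3235626220703), 8.746872901916504) 96.96125837142276 [0.6868 0.0373]
groove 481 ((496.9756774902344, 168.59983825683594), (177.80345153808594, 30.440284729003906), 79.1180191040039) 78.83045956227444 [0.4914 0.1708]
```

View pics/crop0.png

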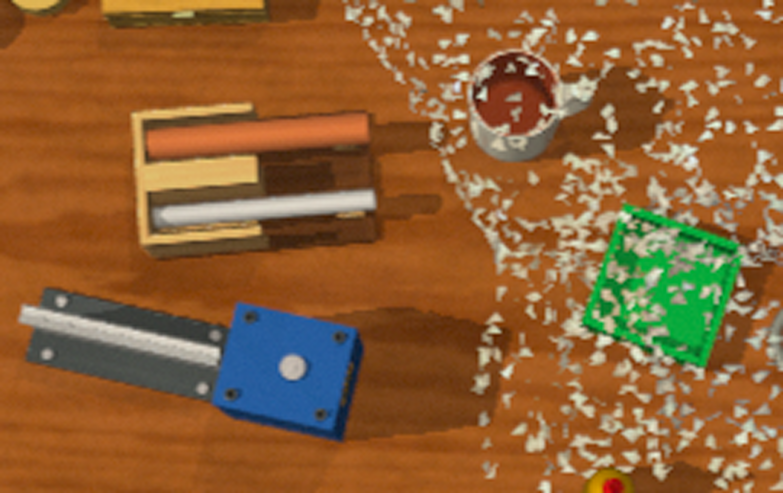

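```bash
cat >> h.py <<'E'
from scipy.spatial.transform import Rotation as Rn
def down(a,pos=None): # tool y at angle a, z down
    best=None
    for b in(a,a+np.pi):
        y=np.array([np.cos(b),np.sin(b),0]);z=np.array([0,0,-1.]);q=Rn.from_matrix(np.c_[np.cross(y,z),y,z]).as_quat()
        if pos is None: return q
        j=inverse_kinematics(list(pos),list(q))
        if j is not None:
            c=abs(j[6])
            if best is None or c<best[0]: best=(c,q,j)
    print("j",np.round(best[2],2)); return list(best[1])
JO=np.array([.4600,.0235]);JA=np.radians(-101)
def jig(x,y,z=None):
    c,s=np.cos(JA),np.sin(JA);p=JO+[c*x-s*y,s*x+c*y]
    return [*p] if z is None else [*p,z]
E
python3 - <<'E'
from h import *
n=np.radians(-17.7);c=np.array([.556,-.314])
g=c+.056*np.array([np.cos(n),np.sin(n)])+.006*np.array([np.sin(n),-np.cos(n)])
q=down(n,[*g,.2]); move_gripper(.045,60)
move_ptp([*g,.2],q); movel([*g,.028],q,.15)
print(read_ft_force()); move_gripper(0,60)
print("gap",read_finger_gap(),read_grasp_force(),read_eef_pos())
movel([*g,.065],q,.1); print(read_finger_gap(),read_ft_force(),read_time_s())
im=snap("scene","s1"); cv2.imwrite("pics/s1c.png",cv2.resize(im[130:380,150:520,::-1],None,fx=2,fy=2))
E
```

```text
j [-0.16  0.67  0.9   1.55 -0.55  1.19  0.53]
[-0.27983295 -0.29014281  0.09401953]
gap 0.006554387177602864 62.04701542854309 [ 0.60828897 -0.33698673  0.02899235]
0.006710804358871692 [-0.45133039  0.27666188 -3.81427592] 7.6833
```

View pics/s1c.png

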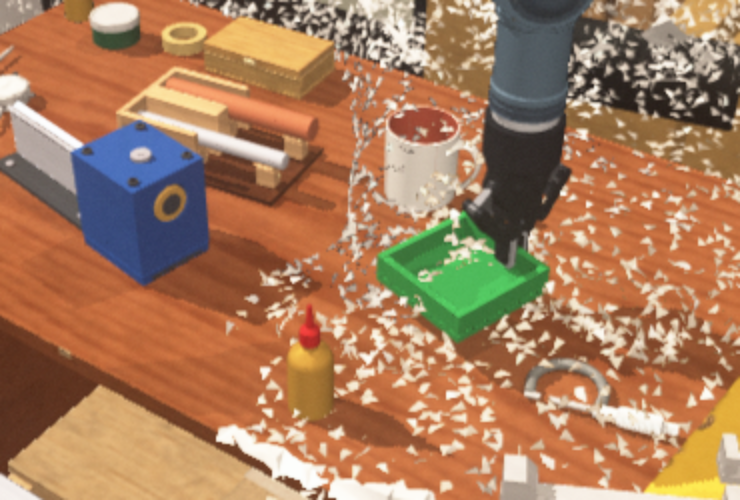

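The tray is gripped and held level, clear of the mug and the micrometer. Placing it now.

```bash
python3 - <<'E'
from h import *
np.set_printoptions(precision=4,suppress=True)
a=JA+np.pi/2
p=jig(.122+.006,.056)
q=down(a,[*p,.065]); movel([*p,.065],q,.15); movel([*p,.0295],q,.08)
print(read_ft_force(),read_eef_pos()); move_gripper(.04); movel([*p,.2],q,.25)
# on to above the rod
r=np.radians(-83.4);d=np.array([np.cos(r),np.sin(r)]);g=np.array([.6164,.055])+.03*d
q=down(r+np.pi/2,[*g,.2]); move_gripper(.05); move_ptp([*g,.2],q)
im=snap("top","t2");snap("scene","s2")
for c in("scene","top"):
  for n,z in(("tray_centre",.016),("slim_rod_centre",.045),("oil_bottle",0)):
    if n!="tray_centre" and c=="top":continue
    for x in tip_of(c,n)[:1]:print(c,n,x["at"],x["confidence"],onz(c,x["at"],z))
hsv=cv2.cvtColor(im,cv2.COLOR_RGB2HSV);m=cv2.inRange(hsv,(50,120,40),(80,255,255));m=cv2.morphologyEx(m,cv2.MORPH_CLOSE,np.ones((5,5)))
P=np.argwhere(m>0)[:,::-1];P=P[(P[:,0]>240)&(P[:,0]<340)&(P[:,1]>220)&(P[:,1]<320)]
w=np.array([onz("top",x,.032)[:2] for x in P]);print(cv2.minAreaRect((w*1000).astype(np.float32)),"want",jig(.122,0))
print(read_eef_pos(),read_time_s())
E
```

```text
j [-0.59  0.52  0.87  2.11 -0.58  0.77  0.46]
[-2.265   1.3944  3.8326] [ 0.4896 -0.1126  0.0289]
j [-0.78  0.5   0.88  1.75 -0.43  1.09  0.36]
scene tray_centre [256.9, 274.5] 0.78 [ 0.432  -0.0969  0.016 ]
scene slim_rod_centre [255.0, 198.4] 0.95 [0.6173 0.0569 0.045 ]
scene oil_bottle [302.6, 331.1] 0.73 [ 0.3675 -0.2567  0.    ]
top tray_centre [285.9, 271.1] 0.55 [ 0.4392 -0.0967  0.016 ]
((437.55694580078125, -94.83572387695312), (119.19438171386719, 120.15055847167969), 78.89904022216797) want [np.float64(0.43672130256406155), np.float64(-0.096258516380615)]
[0.6193 0.0235 0.2004] 12.75
```

```bash
python3 -c "
import cv2,numpy as np
a=cv2.imread('pics/t2.png')[140:300,150:340];b=cv2.imread('pics/s2.png')[120:320,100:350]
a=cv2.resize(a,(400,337));b=cv2.resize(b,(400,320))
c=np.zeros((337,800,3),np.uint8);c[:,:400]=a;c[:320,400:]=b;cv2.imwrite('pics/c2.png',c)"
```

```text
(no output)
```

View pics/c2.png

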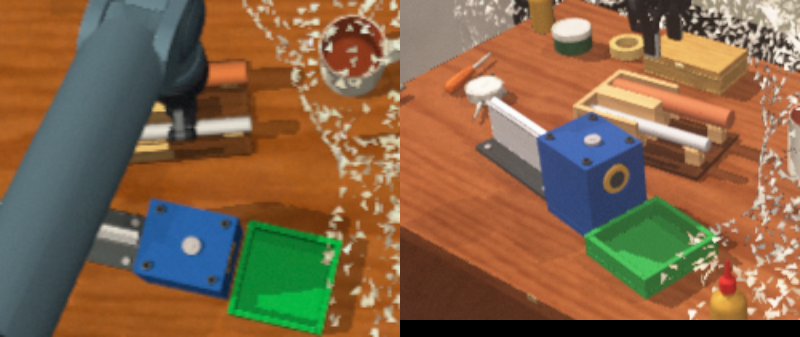

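The tray sits against the outlet face, centred. The gripper is above the free half of the slim rod. Next I'll grasp the rod, lift it and hover over the groove.

```bash
python3 - <<'E'
from h import *
np.set_printoptions(precision=4,suppress=True)
r=np.radians(-83.4);d=np.array([np.cos(r),np.sin(r)]);g=np.array([.6164,.055])+.03*d
q=list(read_tcp_rot()); q=down(r+np.pi/2,[*g,.2])
movel([*g,.046],q,.15); print(read_ft_force()); move_gripper(0,60)
print(read_finger_gap(),read_eef_pos(),read_ft_force())
movel([*g,.2],q,.15); print("gap",read_finger_gap(),read_ft_force())
p=jig(-.163+.03,0)
q=down(JA+np.pi/2,[*p,.2]); move_ptp([*p,.2],q); movel([*p,.115],q,.12)
print(read_eef_pos(),read_finger_gap(),read_time_s())
im=snap("scene","s3"); snap("top","t3")
for c in("scene","top"):
  for n,z in(("slim_rod_centre",.115),("groove_middle",.085)):
    for x in tip_of(c,n)[:1]:print(c,n,x["at"],x["confidence"],onz(c,x["at"],z))
print("want",jig(-.163,0),jig(-.151,0))
a=cv2.resize(cv2.imread('pics/t3.png')[200:290,130:280],(400,240));b=cv2.resize(im[130:290,100:270,::-1],(400,376))
c=np.zeros((376,800,3),np.uint8);c[:240,:400]=a;c[:,400:]=b;cv2.imwrite('pics/c3.png',c)
E
```

```text
j [-0.78  0.5   0.88  1.75 -0.43  1.09  0.36]
[ 0.974  -0.7016 -0.6533]
0.01852709780492194 [0.6187 0.025  0.0471] [-4.9032 -1.0592  6.6371]
gap 0.018149142288972245 [-0.101   0.0782 -2.5577]
j [-1.31  0.28  1.06  2.02 -0.29  1.   -0.3 ]
[0.4864 0.1538 0.1156] 0.01813458165030485 17.1083
scene slim_rod_centre [174.2, 177.8] 0.75 [0.499  0.1859 0.115 ]
scene groove_middle [176.3, 191.9] 0.59 [0.4914 0.1774 0.085 ]
top groove_middle [178.6, 243.2] 0.55 [0.495  0.1754 0.085 ]
want [np.float64(0.4911018662463768), np.float64(0.18350523090196924)] [np.float64(0.4888121583018583), np.float64(0.17172570470059725)]
```

View pics/c3.png

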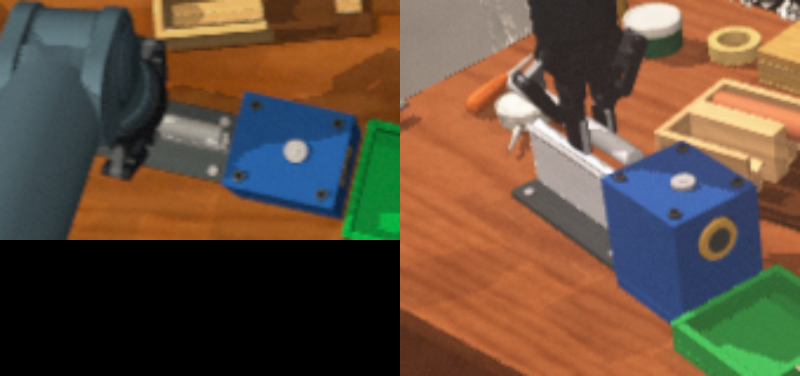

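```bash
cat > ov.py <<'E'
from h import *
def crop(cam,f,box,s):
    x0,y0,x1,y1=box;im=cv2.resize(cv2.imread(f)[y0:y1,x0:x1],None,fx=s,fy=s,interpolation=cv2.INTER_CUBIC)
    P=lambda X:tuple(int(v) for v in ((proj(cam,X)-[x0,y0]+.5)*s))
    for y in(-.009,.009): cv2.line(im,P(jig(-.24,y,.082)),P(jig(-.062,y,.082)),(0,0,255),1)
    c=[P(jig(x,y,.12)) for x,y in((-.05,-.045),(.055,-.045),(.055,.045),(-.05,.045))];cv2.polylines(im,[np.array(c)],True,(0,255,255),1)
    c=[P(jig(x,y,.01)) for x,y in((-.05,-.035),(-.245,-.035),(-.245,.035),(-.05,.035))];cv2.polylines(im,[np.array(c)],False,(255,255,0),1)
    return im
a=crop("top","pics/top0.png",(140,225,275,290),5.9);b=crop("scene","pics/scene0.png",(140,160,260,275),4)[:400]
o=np.zeros((600,800,3),np.uint8)
a=a[:383];o[:a.shape[0],:a.shape[1]]=a
b=crop("scene","pics/scene0.png",(140,165,260,238),3);o[383:383+min(217,b.shape[0]),:b.shape[1]]=b[:217]
cv2.imwrite("pics/ov.png",o)
E
python3 ov.py
```

```text
(no output)
```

View pics/ov.png

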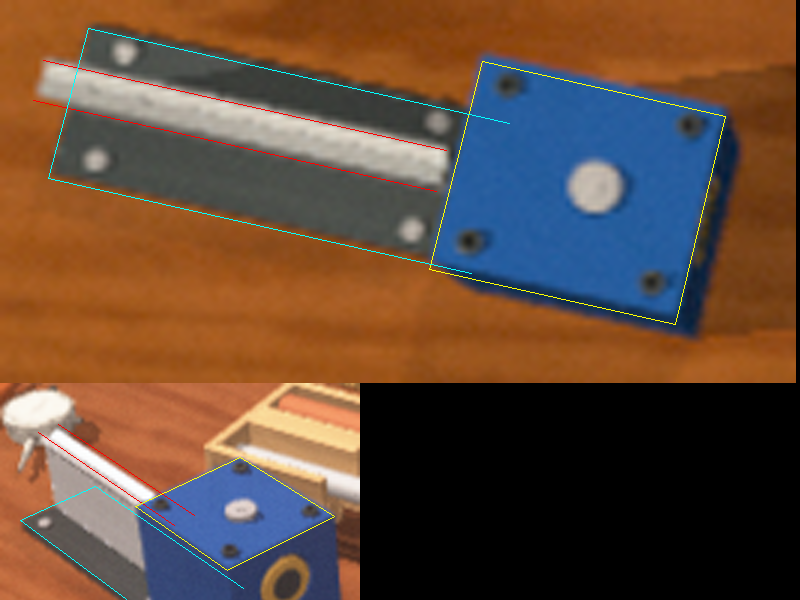

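In the overlay, the fitted jig lines sit about 2 mm too low on the groove and housing, and the yaw matches. I'll shift the jig 2 mm in +x, lay the rod and check.

```bash
sed -i 's/^JO=.*;JA/JO=np.array([.4622,.0225]);JA/' h.py; python3 - <<'E'
from h import *
np.set_printoptions(precision=4,suppress=True)
p=jig(-.133,0);q=down(JA+np.pi/2,[*p,.115])
movel([*p,.115],q,.1); movel([*p,.093],q,.08); print(read_ft_force(),read_eef_pos())
z=.093
while z>.0845:
    z-=.0015; movel([*p,z],q,.05); f=read_ft_force(); print(round(z,4),read_eef_pos(),f)
    if f[2]>1: break
print(read_time_s())
E
```

```text
j [-1.17  0.44  0.93  2.07 -0.47  0.85 -0.16]
[ 0.1851  0.3955 -2.307 ] [0.4868 0.1526 0.092 ]
0.0915 [0.4874 0.153  0.0915] [-0.7919  0.4274 -2.6563]
0.09 [0.4875 0.1532 0.09  ] [ 0.2285  0.7619 -3.0191]
0.0885 [0.4875 0.1532 0.0884] [-0.4989 -0.2198 -1.8464]
0.087 [0.4875 0.1532 0.0877] [-3.772  -0.3895  4.8683]
19.0833
```

```bash
python3 - <<'E'
from h import *
np.set_printoptions(precision=4,suppress=True)
move_gripper(.05); p=list(read_eef_pos());q=list(read_tcp_rot())
movel([p[0],p[1],.16],None,.2); 
g=jig(-.163-.083,0,.16); movel(g,None,.2); print(read_eef_pos(),read_time_s())
im=snap("scene","s4");snap("top","t4")
for x in tip_of("scene","slim_rod_centre")[:2]:print(x["at"],x["confidence"],onz("scene",x["at"],.085))
print("want",jig(-.163,0))
c=crop=np.zeros((600,800,3),np.uint8)
s=6;x0,y0=140,150;b=cv2.resize(im[y0:y0+100,x0:x0+133,::-1],None,fx=s,fy=s,interpolation=cv2.INTER_CUBIC)
P=lambda X:tuple(int(v) for v in ((proj("scene",X)-[x0,y0]+.5)*s))
cv2.line(b,P(jig(-.263,0,.085)),P(jig(-.063,0,.085)),(0,0,255),1)
cv2.imwrite("pics/c4.png",b)
E
```

```text
[0.5087 0.2623 0.1591] 20.725
[173.4, 190.3] 0.87 [0.4926 0.1876 0.085 ]
[449.6, 328.4] 0.69 [ 0.4432 -0.5053  0.085 ]
want [np.float64(0.4933018662463768), np.float64(0.18250523090196924)]
```

View pics/c4.png

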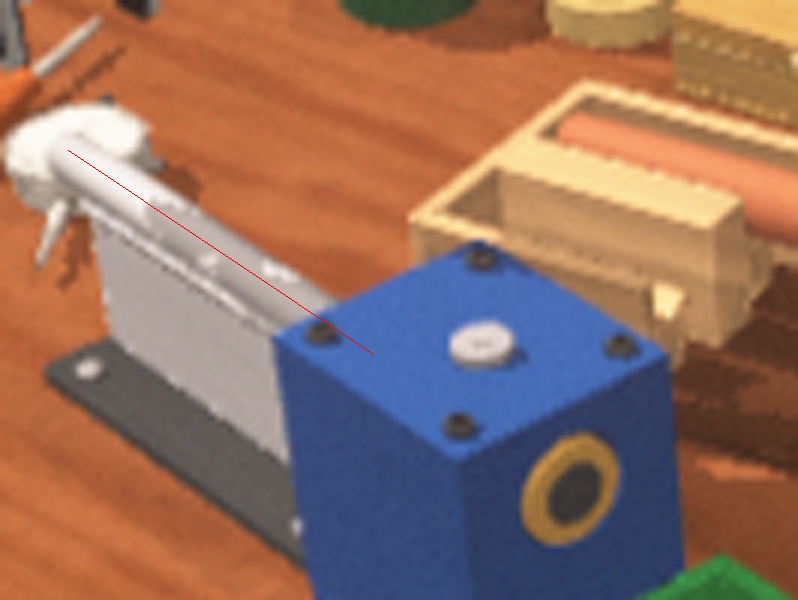

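The rod lies in the groove on the bore line. Next I'll take it near its rear end and push.

```bash
python3 - <<'E'
from h import *
np.set_printoptions(precision=3,suppress=True)
q=down(JA+np.pi/2,jig(-.246,0,.16))
movel(jig(-.246,0,.0865),q,.15); print(read_ft_force())
move_gripper(0,80); print("gap",read_finger_gap(),read_ft_force(),read_eef_pos())
ux=np.array([np.cos(JA),np.sin(JA)])
for x in list(np.arange(-.226,-.12,.02))+[-.119]:
    movel(jig(x,0,.0865),q,.06); f=np.array(read_ft_force()); 
    print(round(x,3),"push",round(-f[:2]@ux,2),"lat",round(f[:2]@[-ux[1],ux[0]],2),round(f[2],2),read_finger_gap(),(np.array(read_eef_pos())[:2]-JO)@ux)
    if np.linalg.norm(f)>50: print("stop");break
pause(.3);im=snap("scene","s5"); print(read_time_s())
b=cv2.resize(im[150:310,120:330,::-1],(788,600));cv2.imwrite("pics/c5.png",b)
E
```

```text
j [-1.29  0.48  0.93  1.9  -0.46  0.99 -0.35]
[0.269 1.06  0.098]
gap 0.017356333850368024 [-4.282 -0.417  7.538] [0.508 0.265 0.088]
-0.226 push 1.41 lat -3.41 5.92 0.01769968734149474 -0.22941321554420607
-0.206 push 1.99 lat -3.83 7.53 0.01758254529546181 -0.20960223348073123
-0.186 push 3.3 lat -3.77 5.44 0.017724636492348365 -0.1899627310151478
-0.166 push 7.03 lat -3.73 5.56 0.01762340238102633 -0.17223956020120537
-0.146 push 4.53 lat -4.19 7.21 0.01774798628883067 -0.15050096711868868
-0.126 push 3.3 lat -5.45 8.64 0.017883999949776415 -0.12978322222706895
-0.119 push 4.12 lat -4.91 7.96 0.017886624585734225 -0.12311959136913318
25.4333
```

View pics/c5.png

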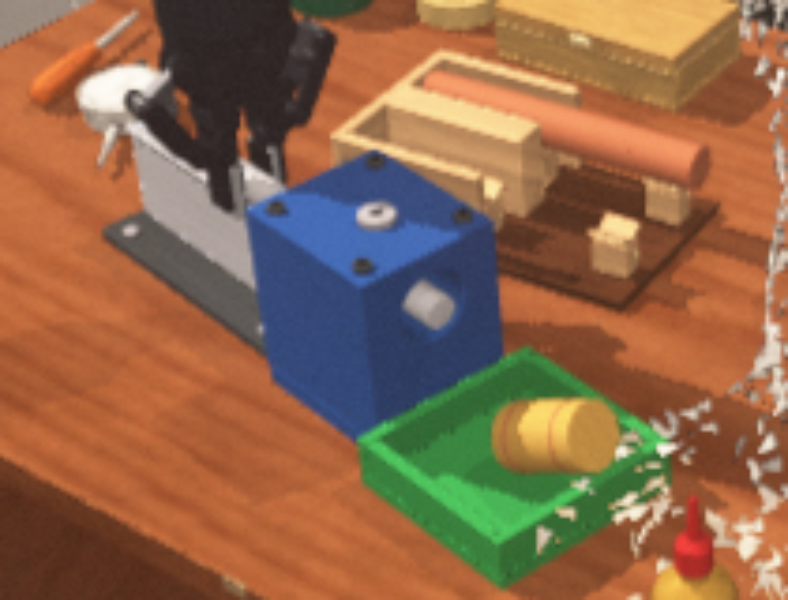

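The plug dropped into the tray. Now I'll draw the rod back out, release it and verify.

```bash
python3 - <<'E'
from h import *
np.set_printoptions(precision=4,suppress=True)
q=down(JA+np.pi/2,jig(-.246,0,.0865))
movel(jig(-.246,0,.0865),q,.08); print(read_ft_force(),read_finger_gap(),read_eef_pos())
move_gripper(.05); movel(jig(-.246,0,.18),q,.15); move_ptp(jig(-.29,.13,.25),q); pause(.5)
im=snap("scene","s6");t=snap("top","t6")
for c in("scene","top"):
  for n,z in(("slim_rod_centre",.085),("plug_centre",.025),("tray_centre",.016)):
    for x in tip_of(c,n)[:2]:
        w=onz(c,x["at"],z)[:2]-JO;u=np.array([np.cos(JA),np.sin(JA)]);print(c,n,round(x["confidence"],2),"jig",w@u,w@[-u[1],u[0]])
print(read_time_s(),read_eef_pos())
b=np.zeros((600,800,3),np.uint8);b[:400,:525]=cv2.resize(im[150:310,120:330,::-1],(525,400))
b[400:,:450]=cv2.resize(t[220:300,140:320,::-1],(450,200));cv2.imwrite("pics/c6.png",b)
E
```

```text
j [-1.21  0.59  0.83  1.93 -0.57  0.87 -0.28]
[-12.8311 -15.9343  20.4529] 0.01779395248976061 [0.5058 0.2529 0.0879]
scene slim_rod_centre 0.73 jig -0.14870447503820414 0.005827702892313743
scene plug_centre 0.91 jig 0.12215277979165504 0.020566689751833213
scene tray_centre 0.59 jig 0.12045133631922396 -0.007111305811890843
top slim_rod_centre 0.7 jig -0.1533663813223376 0.0015480507221394258
top plug_centre 0.6 jig 0.14420885910673004 0.014333924465768883
top tray_centre 0.83 jig 0.12890578412370607 -0.007953785393825645
29.9333 [0.6452 0.2823 0.25  ]
```

View pics/c6.png

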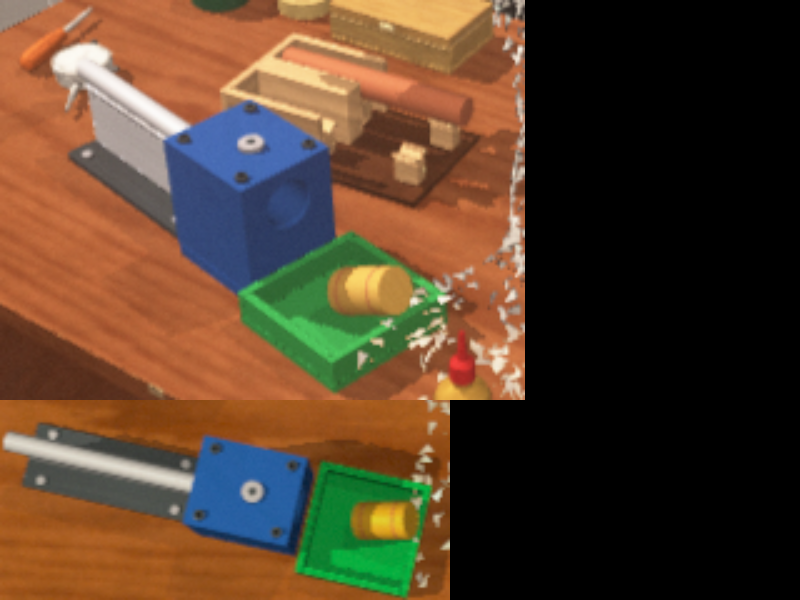

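The plug is in the tray and the rod is in the groove, but the draw met about 20 N of resistance and stopped roughly 10 mm short. That leaves little margin, so I'll regrip at a slightly greater height and draw it back further.

```bash
python3 - <<'E'
from h import *
np.set_printoptions(precision=4,suppress=True)
u=np.array([np.cos(JA),np.sin(JA)])
g=jig(-.232,0,.15);q=down(JA+np.pi/2,g); move_gripper(.05);move_ptp(g,q); movel(jig(-.232,0,.0885),q,.12)
print("free",read_ft_force()); move_gripper(0,30); print(read_ft_force(),read_finger_gap(),read_eef_pos())
for x in(-.238,-.244,-.247):
    movel(jig(x,0,.089),q,.04); print(x,read_ft_force(),(np.array(read_eef_pos())[:2]-JO)@u)
move_gripper(.05); movel(jig(-.247,0,.18),q,.15); move_ptp(jig(-.29,.13,.25),q); pause(.5)
im=snap("scene","s7");t=snap("top","t7")
for c in("scene","top"):
  for x in tip_of(c,"slim_rod_centre")[:1]:
    w=onz(c,x["at"],.085)[:2]-JO;print(c,x["confidence"],w@u,w@[-u[1],u[0]])
for c,f,(x0,y0,x1,y1) in(("top",t,(125,225,216,265)),):
  hsv=cv2.cvtColor(f,cv2.COLOR_RGB2HSV);m=np.zeros(hsv.shape[:2],np.uint8);m[y0:y1,x0:x1]=cv2.inRange(hsv,(0,0,140),(179,70,255))[y0:y1,x0:x1]
  n,l,s,_=cv2.connectedComponentsWithStats(m);i=1+np.argmax(s[1:,4]);w=np.array([onz(c,p,.085)[:2] for p in np.argwhere(l==i)[:,::-1]])-JO
  a=w@u;b=w@[-u[1],u[0]];print("rod rear",a.min(),"front vis",a.max(),"lateral fit",np.polyfit(a,b,1),b.mean())
print(read_time_s())
s=5;B=[]
for c,f,(x0,y0) in(("scene",im,(130,160)),("top",t,(135,222))):
    b=cv2.resize(f[y0:y0+58,x0:x0+150,::-1],None,fx=s,fy=s,interpolation=cv2.INTER_CUBIC)
    P=lambda X:tuple(int(v) for v in ((proj(c,X)-[x0,y0]+.5)*s))
    cv2.line(b,P(jig(-.265,0,.085)),P(jig(-.065,0,.085)),(0,0,255),1);B.append(b)
cv2.imwrite("pics/c7.png",np.vstack(B))
E
```

```text
j [-1.29  0.49  0.94  1.92 -0.48  0.97 -0.32]
free [-0.7911 -0.3404  0.4446]
[-3.9942  0.2053  5.7167] 0.018644818289100314 [0.5054 0.251  0.0893]
-0.238 [-4.134  -3.1398  5.3407] -0.23616373001147206
-0.244 [-5.1751 -3.9353  6.508 ] -0.24061030798613048
-0.247 [-5.6541 -6.4412  7.0669] -0.2428306834089688
scene 0.6 -0.16762822649303416 0.006401464777630234
top 0.81 -0.1603141835842627 0.00023801844215938332
rod rear -0.2628671172640729 front vis -0.062460202954726436 lateral fit [-0.0052 -0.001 ] -0.00011473647441199113
35.2917
```

View pics/c7.png

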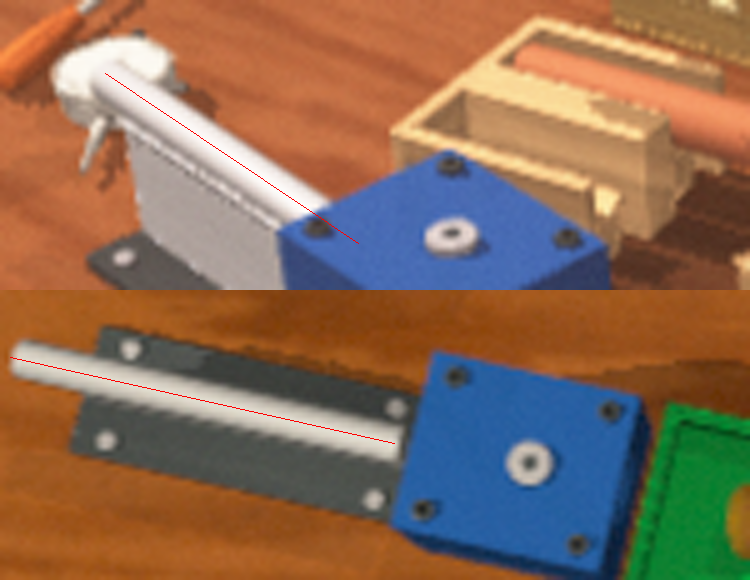

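The rod runs from jig x -263 to -62 mm, in line within 1 mm. Its centre is at about -0.162 m, clear of the housing, and nothing touches it. Handing in.

```bash
python3 -c "
from bench import *
print(sign_off())"
```

```text
the job is handed in; nothing more can be done
None
```

I handed the job in at about 35 s of the 72 s allowed: in the last pictures the plug lies in the tray and the slim rod lies in the groove, drawn out of the housing, but the hand-in returned no verdict.

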